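# Tip a gift carton onto the taping board

### The job

Push the tall narrow carton over so that it falls along the plywood taping board with its top end towards the aluminium stop, then push it along the board until its top end sits square against the stop, lying flat on the board. Only push it, never lift or carry it, and leave the short carton, the bottles and the other things where they stand.

Things in the scene. Friction and masses are not known exactly. Their poses are not given: they have to be found in the camera images.
- carton: Tall narrow empty kraft carton, closed, 66 x 66 mm in plan, 250 mm tall, about 0.16 kg, standing upright on the board at the end away from the stop. Origin: centre of its underside; z runs up to its top end, x and y square to its side faces, x pointing to the stop within 0.15 rad at the start. Loose: pushed near the top it topples about its lower edge, past about 15 degrees by itself.
- carton_mid (a point): Middle of the tall carton, 125 mm from each end.
- carton_top (a point): Centre of the tall carton's top end, 250 mm from its underside.
- board: Plywood taping board fixed to the table, 440 mm long (x), 200 mm wide (y), 8 mm thick, with an aluminium stop bar across one end. Origin: centre of its underside, at table height; x runs along its length towards the stop, y across it, z up. The stop bar is 20 mm thick, 180 mm wide, and rises 30 mm above the board's top.
- stop_face (a point): Middle of the stop bar's face that looks along the board at the carton: 200 mm from the board's origin along board x, 15 mm above the board's top.
- short_carton: Short kraft carton 80 x 80 x 120 mm tall, standing on the table among the bottles along the far long side of the board; leave alone. Origin: centre of its underside.
- bottle_a: Dark half bottle standing on the table beside the board, 60 mm diameter, 235 mm tall; leave alone. Origin: centre of its underside.
- bottle_b: As bottle_a: another dark half bottle of 60 mm diameter, 235 mm tall; leave alone. Origin: centre of its underside.
- bottle_c: As bottle_a: a third dark half bottle, 60 mm diameter, 235 mm tall, standing beside the end of the board where the tall carton stands; leave alone. Origin: centre of its underside.
- tape_roll: Roll of packing tape lying flat on the table beyond the stop end of the board, 96 mm outside diameter, 50 mm high; leave alone. Origin: centre of its underside.
- marker: Marker pen 130 mm long, 19 mm high, lying on the table on the robot's side of the board; leave alone. Origin: under its middle; x along the pen.

How it is judged:
By the outcome, as a careful person would: the job done as asked, in the order asked, and still so for the second after the job is handed in, with the robot touching nothing.
It also fails if it takes over 38 s, if anything falls off the work surface, if the arm or the gripper's body presses on something with over 40 N, if the wrist force passes 120 N, or if a joint passes its speed limit or range.

### The arm

A 6-joint arm with a two-finger parallel gripper is mounted at the origin on the work surface. World frame = base frame: x ahead of the robot, y to its left, z up, the work surface at z = 0. Lengths are in m, angles in degrees, forces in N, time in s.
With the tool pointing down it reaches from about 0.375 to 0.9 m from the base axis. Payload 3.1 kg.
Tool frame: the origin (TCP) lies between the finger pads; the fingertips stand 11 mm ahead of it and the grasp point (between the pads) lies 8 mm behind it; z points along the fingers, y is the line along which they close (so a half turn about z gives the same grasp; the last joint's range is limited). The gripper opens to 87 mm and grips with 3 to 60 N. Pads are 19 mm wide; open, the fingers measure 117 mm over their backs; the gripper's body (75 mm by 190 mm) begins 51 mm behind the grasp point.
Start: joints at [-79.555, 30.224, 82.088, -0, 67.689, -10.227], TCP at [0.221, -0.585, 0.234] pointing down, gripper open.
Joint ranges: [-176.69, 176.69], [-43.24, 126.21], [12.49, 139.97], [-82, 262], [0, 151.66], [-163.58, 163.58]. Speed limits (degrees/s): [159.86, 159.86, 180, 180, 180, 180].

### API

Orientations are given as a 3x3 rotation matrix whose columns are the frame's x, y, z axes.
In Python, from rig import bot gives the robot as it stands.
- The arm moves only by the tool apply_moves, never from a script. Its argument "steps" is a list that holds one entry, the list of rows, each a list of 7 numbers: the shift along the tool's x, y, z in cm, then the turn, a rotation vector about the tool's x, y, z in degrees, then the gripper command: -1 is shut, 1 is fully open, values between are in proportion. In form: [[[dx, dy, dz, rx, ry, rz, jaw], ...]]. A call has 1 to 20 rows; each row is the pose to reach, as a shift and turn from the pose commanded when the call began, along the tool's axes at that moment; what a row does not reach only later rows make up. A row lasts 1/8 s, in which the tool goes at most 62.5 mm and 10.7 degrees, less where a joint would pass 70% of its speed; a pose out of reach is approached as far as the arm can. A call with a gripper value outside its range is refused whole. The fingers move at their own pace and stop on an object; the grip force is fixed at half the most. Time passes only in rows, so rows that repeat a pose let the fingers close. It gives the time, the measured TCP pose, the force, the opening and the grip force at its end, in the units of the state.
- bot.read_state(): the state, without advancing time (a new reading comes with each control period).
- bot.capture(name): name is "scene" or "top"; returns the picture (480x640x3 uint8, blue, green, red); there is no depth.
- bot.camera_model(name): a dict with "intrinsics" (3x3 intrinsics, pixels), "R" (3x3) and "t" (3): a world point X has camera coordinates R X + t. Camera axes: x right, y down, z forward; pixel columns grow to the right and rows downward; lengths in m; the calibration is good to about 2 mm. A picture is of the moment at which its call begins. camera_model takes no time and is no camera call.
- bot.hand_in(): hands the job in; it is judged then, once.
The state is a dict: "time_s": time; "joint_positions": joint angles; "qvel": joint speeds; "tau": joint torques, N m; "position": TCP position; "tcp_rot": TCP orientation; "force": force on the tool from outside, world axes, zero at the start; "moment": the same for the moment, N m; "opening": opening from 0.0 (shut) to 1.0 (fully open); "grasp_force": force on a finger pad.
Only numpy, scipy, OpenCV 4.12 (cv2) and the standard library are available. Lean on these libraries where they do the work, as an engineer would, in place of code of your own. Each camera call takes 0.05 s, during which the arm holds its last target. There are 200 camera calls.

## Working session

There is one attempt and no reset: what is moved stays moved. The work goes in short steps, Python scripts to look and compute and a tool call to move; the robot and the scene stay as the last step left them, time stands still between calls to the robot, and variables do not carry over. Pictures are saved under pics/ and viewed, at most 10 in all, crops included, and the job is handed in when it is done.

Besides the shell and the picture viewer there is one more tool, called after "Request:" as name(argument=value, ...) on one line, values as JSON. apply_moves: Moves the arm, as the interface text tells. Its arguments: {"type":"object","properties":{"steps":{"type":"array","items":{"type":"array","items":{"type":"array","items":{"type":"number"}}}}},"required":["steps"]}

```bash
mkdir -p pics; python3 - <<'E'
from rig import bot
import cv2,numpy as np
for n in("scene","top"):
    cv2.imwrite(f"pics/{n}0.png",bot.capture(n)); m=bot.camera_model(n); print(n,np.round(m["intrinsics"],1).tolist(),np.round(m["R"],3).tolist(),np.round(m["t"],3), np.round(-m["R"].T@m["t"],3))
s=bot.read_state(); print(s["time_s"],s["position"],np.round(s["tcp_rot"],3))
E
```

```text
scene [[542.1, 0.0, 314.9], [0.0, 542.1, 237.7], [0.0, 0.0, 1.0]] [[0.86, 0.51, -0.02], [0.29, -0.519, -0.804], [-0.42, 0.686, -0.594]] [-0.514 -0.029  1.429] [ 1.051 -0.733  0.816]
top [[589.6, 0.0, 328.1], [0.0, 589.6, 238.1], [0.0, 0.0, 1.0]] [[-0.03, -1.0, 0.003], [-0.996, 0.029, -0.089], [0.089, -0.005, -0.996]] [0.033 0.613 1.218] [0.503 0.021 1.268]
0.1 [ 0.22055516 -0.58411516  0.23268773] [[ 0.936  0.353 -0.   ]
 [ 0.353 -0.936  0.002]
 [ 0.    -0.002 -1.   ]]
```

View pics/scene0.png

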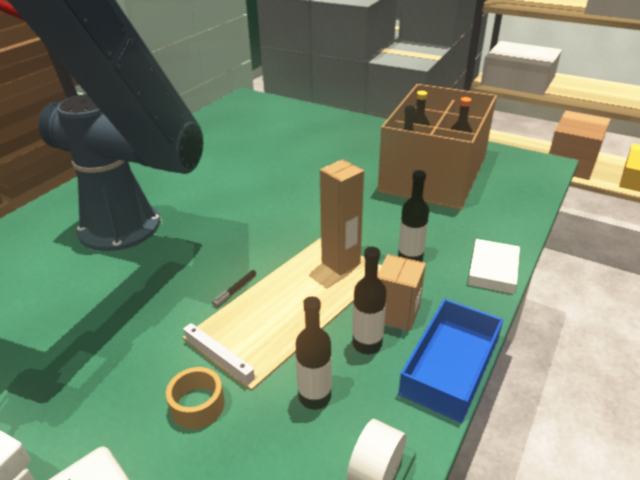

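View pics/top0.png

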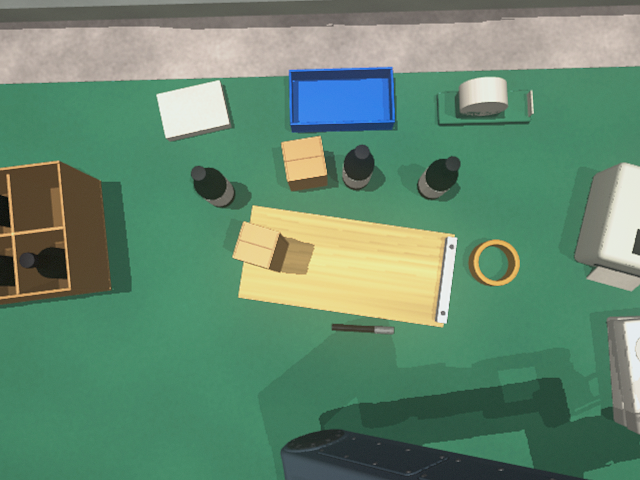

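The top view shows the stop at right, around (447,280), which is the -y side. The tall carton's top is around (260,245), with bottle_c at (213,187), the short carton at (304,163), bottle_b at (358,167), bottle_a at (438,178) and the marker at (363,328). I'll measure these next.

```bash
cat > h.py <<'E'
import cv2,numpy as np
from rig import bot
def ray(n,px,z):
    m=bot.camera_model(n);K,R,t=m["intrinsics"],np.array(m["R"]),np.array(m["t"]);c=-R.T@t
    d=(R.T@np.linalg.inv(K)@np.c_[np.atleast_2d(px),np.ones(len(np.atleast_2d(px)))].T).T
    return c+d*((z-c[2])/d[:,2])[:,None]
def big(mask):
    c,_=cv2.findContours(mask.astype(np.uint8)*255,0,2);return max(c,key=cv2.contourArea)
def quad(c): return cv2.boxPoints(cv2.minAreaRect(c))
E
python3 - <<'E'
from h import *
im=cv2.imread("pics/top0.png");h=cv2.cvtColor(im,cv2.COLOR_BGR2HSV)
for p in [(350,230),(400,300),(255,235),(265,255),(245,250),(280,255),(300,258),(447,270),(305,150),(305,183)]: print(p,h[p[1],p[0]])
H,S,V=[h[...,i].astype(int) for i in range(3)]
cv2.imwrite("pics/c.png",cv2.resize(im[190:340,220:480],None,fx=3,fy=3,interpolation=cv2.INTER_CUBIC))
E
```

```text
(350, 230) [ 23 110 234]
(400, 300) [ 23 107 235]
(255, 235) [ 22  98 236]
(265, 255) [ 22  96 237]
(245, 250) [ 22  97 236]
(280, 255) [ 18 117 107]
(300, 258) [ 20 117 183]
(447, 270) [ 70   3 238]
(305, 150) [ 18 109 233]
(305, 183) [ 17 113  97]
```

View pics/c.png

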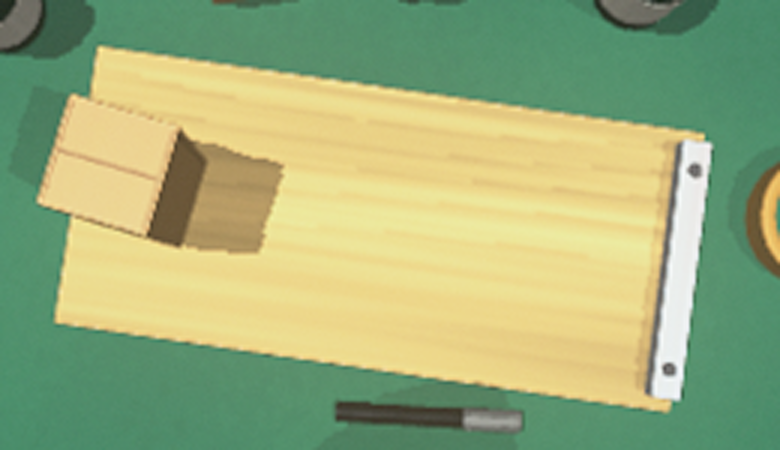

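The crop (3x, offset 220,190) gives the board corners at (97,45), (705,135), (669,411), (55,322), the carton top at (72,95), (183,128), (148,237), (38,205), and the stop's inner top edge from (682,141) to (648,396).

```bash
python3 - <<'E'
from h import *
f=lambda l:(np.array(l)+.5)/3-.5+[220,190]
B=ray("top",f([(97,45),(705,135),(669,411),(55,322)]),.008);C=ray("top",f([(72,95),(183,128),(148,237),(38,205)]),.258);S=ray("top",f([(682,141),(648,396)]),.038)
print(B.round(3),C.round(3),S.round(3),sep="\n")
b=((B[1]-B[0])+(B[2]-B[3]));print("board c",B.mean(0),np.degrees(np.arctan2(b[1],b[0])),np.linalg.norm(b)/2)
c=((C[1]-C[0])+(C[2]-C[3]));print("carton c",C.mean(0),np.degrees(np.arctan2(c[1],c[0])),np.linalg.norm(c)/2,np.linalg.norm(C[3]-C[0]))
bx=b[:2]/np.linalg.norm(b);by=np.array([-bx[1],bx[0]]);q=(C.mean(0)-B.mean(0))[:2];print("carton in board",q@bx,q@by)
for p,z in [((213,185+20),0),((360,187),0),((432,195),0)]: print("bottle front approx",ray("top",p,z))
print("bottle tops",ray("top",[(198,173),(363,152),(452,163)],.235).round(3),"short",ray("top",[(302,150)],.12),"marker",ray("top",[(332,328),(394,329)],.01))
s=(S.mean(0)-B.mean(0))[:2];print("stop",s@bx,s@by)
E
```

```text
[[ 0.693  0.176  0.008]
 [ 0.615 -0.258  0.008]
 [ 0.42  -0.223  0.008]
 [ 0.496  0.21   0.008]]
[[0.627 0.16  0.258]
 [0.606 0.097 0.258]
 [0.544 0.118 0.258]
 [0.564 0.181 0.258]]
[[ 0.609 -0.235  0.038]
 [ 0.433 -0.203  0.038]]
board c [ 0.55607353 -0.02356964  0.008     ] -100.0210796374639 0.43978633109770704
carton c [0.58509949 0.13921218 0.258     ] -108.07225048703589 0.06614235662585759 0.06595818296295232
carton in board -0.16534920431588956 0.0002573948784059119
bottle front approx [[0.69588231 0.26185081 0.        ]]
bottle front approx [[ 0.72611224 -0.05831749  0.        ]]
bottle front approx [[ 0.70397027 -0.21426565  0.        ]]
bottle tops [[ 0.718  0.243  0.235]
 [ 0.748 -0.051  0.235]
 [ 0.723 -0.209  0.235]] short [[0.78249055 0.06155647 0.12      ]] marker [[ 0.42466923  0.01183484  0.01      ]
 [ 0.41868486 -0.11911996  0.01      ]]
stop 0.19831130096107696 -0.0006478666826674239
```

Request:
apply_moves(steps=[[[0, 0, -6, 0, 0, 0, -0.2], [0, 0, -12, 0, 0, 0, -0.2], [63.8, -60, -12, 0, 0, -51.3, -0.2], [63.8, -60, -12, 0, 0, -51.3, -0.2], [63.8, -60, -12, 0, 0, -51.3, -0.2], [63.8, -60, -12, 0, 0, -51.3, -0.2], [63.8, -60, -12, 0, 0, -51.3, -0.2], [63.8, -60, -12, 0, 0, -51.3, -0.2], [63.8, -60, -12, 0, 0, -51.3, -0.2], [63.8, -60, -12, 0, 0, -51.3, -0.2], [63.8, -60, -12, 0, 0, -51.3, -0.2], [63.8, -60, -12, 0, 0, -51.3, -0.2], [63.8, -60, -12, 0, 0, -51.3, -0.2], [63.8, -60, -12, 0, 0, -51.3, -0.2], [63.8, -60, -12, 0, 0, -51.3, -0.2], [63.8, -60, -12, 0, 0, -51.3, -0.2], [63.8, -60, -12, 0, 0, -51.3, -0.2], [63.8, -60, -12, 0, 0, -51.3, -0.2], [63.8, -60, -12, 0, 0, -51.3, -0.2]]])

```text
time_s: 2.48
position: [0.6052, 0.2004, 0.3535]
tcp_rot: [[0.311, 0.95, -0.001], [0.95, -0.311, -0.001], [-0.001, -0.001, -1.0]]
force: [0.3, 0.1, 0.2]
opening: 0.4
grasp_force: 0.0
```

Request:
apply_moves(steps=[[[0, 0, -0.01, 0, 0, 0, -0.2], [0, 0, 6, 0, 0, 0, -0.2], [0, 0, 12.7, 0, 0, 0, -0.2], [0, 0, 12.7, 0, 0, 0, -0.2], [-1, 0, 12.7, 0, 0, 0, -0.2], [-1.8, 0, 12.7, 0, 0, 0, -0.2], [-2.3, 0, 12.7, 0, 0, 0, -0.2], [-2.8, 0, 12.7, 0, 0, 0, -0.2], [-3.3, 0, 12.7, 0, 0, 0, -0.2], [-3.8, 0, 12.7, 0, 0, 0, -0.2], [-4.3, 0, 12.7, 0, 0, 0, -0.2], [-4.8, 0, 12.7, 0, 0, 0, -0.2], [-5.3, 0, 12.7, 0, 0, 0, -0.2], [-5.8, 0, 12.7, 0, 0, 0, -0.2], [-6.3, 0, 12.7, 0, 0, 0, -0.2], [-6.8, 0, 12.7, 0, 0, 0, -0.2]]])

```text
time_s: 4.47
position: [0.5846, 0.1369, 0.2266]
tcp_rot: [[0.309, 0.951, 0.0], [0.951, -0.309, -0.0], [-0.0, 0.0, -1.0]]
force: [0.4, 1.2, -0.6]
opening: 0.399
grasp_force: 0.0
```

```bash
python3 - <<'E'
from h import *
cv2.imwrite("pics/s1.png",bot.capture("scene")[100:400,120:520])
print(bot.read_state()["time_s"],bot.read_state()["position"],bot.read_state()["force"])
E
```

```text
4.525 [0.584387   0.13631978 0.22652202] [-1.02401922 -0.86322306 -0.20003291]
```

View pics/s1.png

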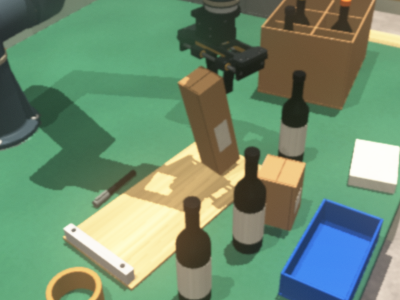

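The crop shows the carton, top around (200,80), leaning towards the stop with the fingers behind it. I'll keep pushing until it falls.

Request:
apply_moves(steps=[[[-0.5, 0, 0, 0, 0, 0, -0.2], [-1, 0, 0, 0, 0, 0, -0.2], [-1.5, 0, 0, 0, 0, 0, -0.2], [-2, 0, 0, 0, 0, 0, -0.2], [-2.5, 0, 0, 0, 0, 0, -0.2], [-3, 0, 0, 0, 0, 0, -0.2], [-3, 0, 0, 0, 0, 0, -0.2], [-3, 0, 0, 0, 0, 0, -0.2], [-1, 0, 0, 0, 0, 0, -0.2], [3, 0, 0, 0, 0, 0, -0.2], [6, 0, -6, 0, 0, 0, -0.2], [6, 0, -6, 0, 0, 0, -0.2]]])

```text
time_s: 6.02
position: [0.6066, 0.1982, 0.2912]
tcp_rot: [[0.306, 0.952, 0.011], [0.952, -0.306, 0.003], [0.006, 0.009, -1.0]]
force: [-0.2, -0.9, 0.1]
opening: 0.396
grasp_force: 0.0
```

```bash
python3 - <<'E'
from h import *
cv2.imwrite("pics/s2.png",np.vstack([bot.capture("scene")[100:400,120:520],bot.capture("top")[170:420,150:550]]))
print(bot.read_state()["time_s"],bot.read_state()["position"],bot.read_state()["force"])
E
```

```text
6.125 [0.60376429 0.19599507 0.28752393] [-1.08755635  0.82236703 -0.50863661]
```

View pics/s2.png

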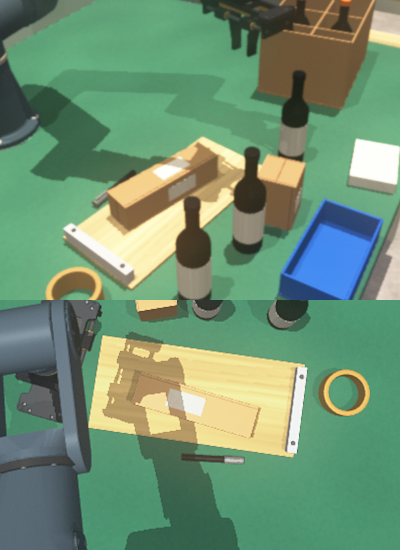

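The carton has fallen flat, its top end towards the stop. Its top-face corners in the lower crop are at about (260,407), (252,438), (137,374), (131,403).

```bash
python3 - <<'E'
from h import *
P=ray("top",np.array([(260,407),(252,438),(137,374),(131,403)])+[150,-130],.074)
bc=np.array([.556,-.0236]);th=np.radians(-100);bx=np.array([np.cos(th),np.sin(th)]);by=np.array([-bx[1],bx[0]])
q=P[:,:2]-bc;print(np.c_[q@bx,q@by].round(3))
for x,y in[(-.20,-.0),(-.165,0)]: print((bc+x*bx+y*by).round(3))
im=bot.capture("top")[210:340,230:480]; im=cv2.resize(im,None,fx=3,fy=3,interpolation=cv2.INTER_CUBIC);cv2.imwrite("pics/s3.png",cv2.convertScaleAbs(im,alpha=1.3))
E
```

```text
[[ 0.128 -0.008]
 [ 0.12  -0.072]
 [-0.128  0.022]
 [-0.131 -0.038]]
[0.591 0.173]
[0.585 0.139]
```

View pics/s3.png

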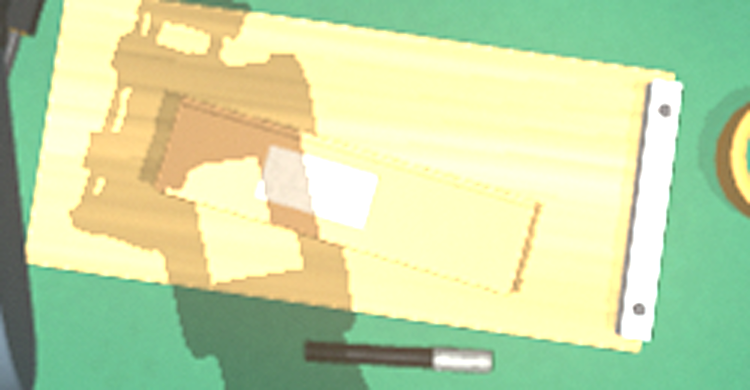

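The carton is flat with about -8° yaw. Its bottom end is at board (-0.130,-0.007), and the top end is about 75 mm from the stop. I'll come down behind it, square to the board.

Request:
apply_moves(steps=[[[-3, -0.9, 0, 0, 0, -4, -0.2], [-6, -1.8, 0, 0, 0, -8, -0.2], [-6, -1.8, 0, 0, 0, -8, -0.2], [-6, -1.8, 6, 0, 0, -8, -0.2], [-6, -1.8, 12, 0, 0, -8, -0.2], [-6, -1.8, 17, 0, 0, -8, -0.2], [-6, -1.8, 21, 0, 0, -8, -0.2], [-6, -1.8, 24, 0, 0, -8, -0.2], [-6, -1.8, 25, 0, 0, -8, -0.2], [-6, -1.8, 25, 0, 0, -8, -0.2], [-6, -1.8, 25, 0, 0, -8, -0.2]]])

```text
time_s: 7.55
position: [0.5687, 0.143, 0.0377]
tcp_rot: [[0.174, 0.985, 0.002], [0.985, -0.174, 0.0], [0.001, 0.002, -1.0]]
force: [0.2, -0.1, -0.2]
opening: 0.401
grasp_force: 0.0
```

Request:
apply_moves(steps=[[[-1, 0, 0, 0, 0, 0, -0.2], [-2, 0, 0, 0, 0, 0, -0.2], [-2.5, 0, 0, 0, 0, 0, -0.2], [-3, 0, 0, 0, 0, 0, -0.2], [-3.5, 0, 0, 0, 0, 0, -0.2], [-4, 0, 0, 0, 0, 0, -0.2], [-4.5, 0, 0, 0, 0, 0, -0.2], [-5, 0, 0, 0, 0, 0, -0.2], [-5.5, 0, 0, 0, 0, 0, -0.2], [-6, 0, 0, 0, 0, 0, -0.2], [-6.5, 0, 0, 0, 0, 0, -0.2], [-7, 0, 0, 0, 0, 0, -0.2], [-7.5, 0, 0, 0, 0, 0, -0.2], [-8, 0, 0, 0, 0, 0, -0.2], [-8.5, 0, 0, 0, 0, 0, -0.2], [-9, 0, 0, 0, 0, 0, -0.2], [-9.3, 0, 0, 0, 0, 0, -0.2], [-9.3, 0, 0, 0, 0, 0, -0.2]]])

```text
time_s: 9.8
position: [0.5514, 0.0508, 0.0365]
tcp_rot: [[0.174, 0.985, -0.0], [0.985, -0.174, -0.0], [-0.0, -0.0, -1.0]]
force: [-0.8, 0.3, 0.0]
opening: 0.399
grasp_force: 0.0
```

```bash
python3 - <<'E'
from h import *
a=bot.capture("scene")[190:410,150:450];b=bot.capture("top")[200:340,230:480]
r=lambda i,s:cv2.resize(i,None,fx=s,fy=s,interpolation=cv2.INTER_CUBIC)
a=r(a,1);b=r(b,3);cv2.imwrite("pics/s4.png",b);cv2.imwrite("pics/s4s.png",a)
print(bot.read_state()["time_s"],bot.read_state()["position"],bot.read_state()["force"])
E
```

```text
9.9 [0.55139537 0.05107616 0.03649684] [ 0.85579804  0.17098929 -0.96135056]
```

View pics/s4.png

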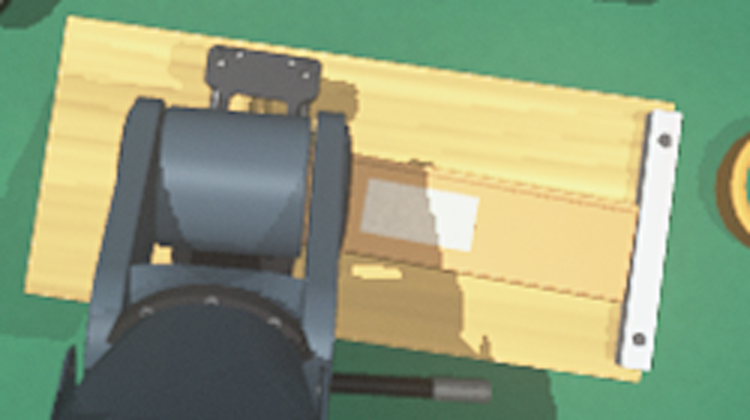

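The crop shows the carton now square to the board and about a centimetre from the stop. I'll close the gap gently.

Request:
apply_moves(steps=[[[-0.3, 0, 0, 0, 0, 0, -0.2], [-0.6, 0, 0, 0, 0, 0, -0.2], [-0.8, 0, 0, 0, 0, 0, -0.2], [-1, 0, 0, 0, 0, 0, -0.2], [-1.2, 0, 0, 0, 0, 0, -0.2], [-1.3, 0, 0, 0, 0, 0, -0.2], [-1.3, 0, 0, 0, 0, 0, -0.2]]])

```text
time_s: 10.78
position: [0.5492, 0.0417, 0.0368]
tcp_rot: [[0.175, 0.985, 0.001], [0.985, -0.175, 0.004], [0.004, 0.0, -1.0]]
force: [1.5, 14.8, 1.1]
opening: 0.4
grasp_force: 7.4
```

The 14.8 N push force suggests the carton is against the stop. I'll back off, rise clear and check.

Request:
apply_moves(steps=[[[0.4, 0, 0, 0, 0, 0, -0.2], [1, 0, 0, 0, 0, 0, -0.2], [3, 0, 0, 0, 0, 0, -0.2], [5, 0, 0, 0, 0, 0, -0.2], [5, 0, -5, 0, 0, 0, -0.2], [5, 0, -11, 0, 0, 0, -0.2], [5, 0, -17, 0, 0, 0, -0.2], [5, 0, -23, 0, 0, 0, -0.2], [5, 0, -27, 0, 0, 0, -0.2], [11, 0, -27, 0, 0, 0, -0.2], [15, 0, -27, 0, 0, 0, -0.2], [15, 0, -27, 0, 0, 0, -0.2], [15, 0, -27, 0, 0, 0, -0.2]]])

```text
time_s: 12.4
position: [0.5747, 0.1865, 0.3062]
tcp_rot: [[0.173, 0.985, -0.001], [0.985, -0.173, -0.001], [-0.001, -0.001, -1.0]]
force: [0.5, -0.1, -0.5]
opening: 0.4
grasp_force: 0.0
```

```bash
python3 - <<'E'
from h import *
a=bot.capture("scene")[190:400,170:450];b=bot.capture("top")[200:340,230:480]
r=lambda i,s:cv2.resize(i,(750,int(750*i.shape[0]/i.shape[1])) if s else None,interpolation=cv2.INTER_CUBIC)
cv2.imwrite("pics/s5.png",r(b,1));cv2.imwrite("pics/s6.png",r(a,1))
print(bot.read_state()["time_s"],bot.read_state()["position"],bot.read_state()["force"])
E
```

```text
12.5 [0.57491951 0.18550504 0.30634478] [0.69581207 0.68711691 0.02873841]
```

View pics/s5.png

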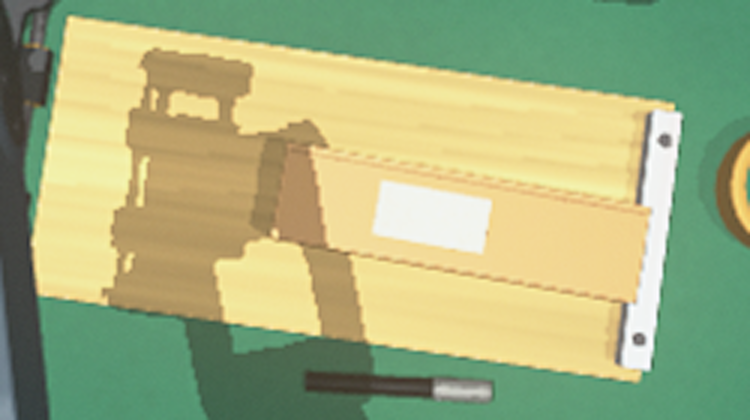

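View pics/s6.png

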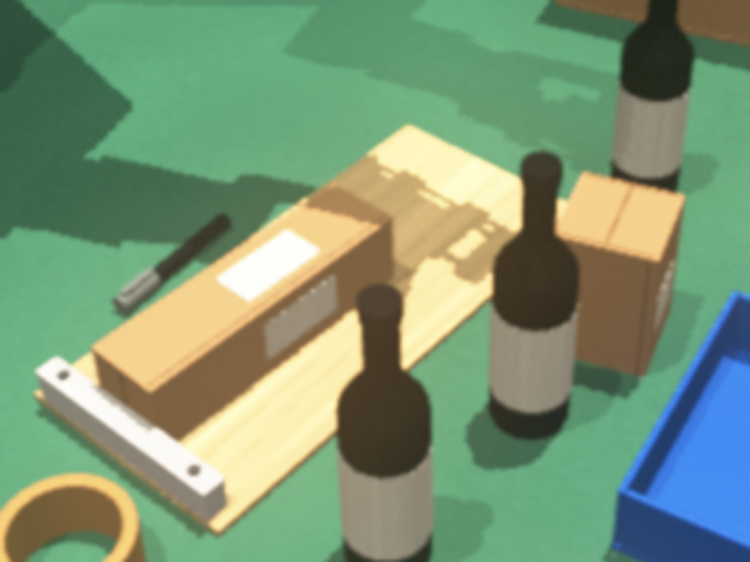

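The carton lies flat with its top end, (652,208) to (636,302), at the stop, and everything else is where it was. One numeric check of the gap and squareness before handing in.

```bash
python3 - <<'E'
from h import *
f=lambda l:(np.array(l)+.5)/3-.5+[230,200]
th=np.radians(-100);bx=np.array([np.cos(th),np.sin(th)]);by=np.array([-bx[1],bx[0]]);bc=np.array([.556,-.0236])
for n,p,z in[("end",[(652,208),(636,302)],.074),("back",[(290,146),(275,238)],.074),("stop",[(652,111),(618,367)],.038)]:
    q=ray("top",f(p),z)[:,:2]-bc;print(n,np.c_[q@bx,q@by].round(4).tolist())
E
```

```text
end [[0.2002, 0.0191], [0.1975, -0.0451]]
back [[-0.0477, 0.0252], [-0.0487, -0.0377]]
stop [[0.1987, 0.0887], [0.1979, -0.0907]]
```

The end is at the stop but about 1.5° off square, because the earlier push landed mostly on the +y finger. I'll shut the fingers and press once more, slightly to the -y side of the middle, so the end face seats flat.

Request:
apply_moves(steps=[[[-5, -0.2, 0, 0, 0, 0, -1], [-10, -0.2, 0, 0, 0, 0, -1], [-10, -0.2, 6, 0, 0, 0, -1], [-10, -0.2, 12, 0, 0, 0, -1], [-10, -0.2, 18, 0, 0, 0, -1], [-10, -0.2, 23, 0, 0, 0, -1], [-10, -0.2, 26, 0, 0, 0, -1], [-10, -0.2, 26.9, 0, 0, 0, -1], [-10, -0.2, 26.9, 0, 0, 0, -1], [-12, -0.2, 26.9, 0, 0, 0, -1], [-13.5, -0.2, 26.9, 0, 0, 0, -1], [-14, -0.2, 26.9, 0, 0, 0, -1], [-14.4, -0.2, 26.9, 0, 0, 0, -1], [-14.7, -0.2, 26.9, 0, 0, 0, -1], [-14.9, -0.2, 26.9, 0, 0, 0, -1], [-14.9, -0.2, 26.9, 0, 0, 0, -1]]])

```text
time_s: 14.5
position: [0.547, 0.0431, 0.038]
tcp_rot: [[0.177, 0.984, -0.0], [0.984, -0.177, 0.004], [0.004, -0.001, -1.0]]
force: [0.3, 12.7, 4.3]
opening: 0.004
grasp_force: 6.3
```

Request:
apply_moves(steps=[[[0.3, 0, 0, 0, 0, 0, -1], [0.6, 0, 0, 0, 0, 0, -1], [2.5, 0, 0, 0, 0, 0, -1], [5, 0, 0, 0, 0, 0, -1], [5, 0, -5, 0, 0, 0, -1], [5, 0, -11, 0, 0, 0, -1], [5, 0, -17, 0, 0, 0, -1], [5, 0, -23, 0, 0, 0, -1], [5, 0, -27, 0, 0, 0, -1], [11, 0, -27, 0, 0, 0, -1], [15, 0, -27, 0, 0, 0, -1], [15, 0, -27, 0, 0, 0, -1], [15, 0, -27, 0, 0, 0, -1]]])

```text
time_s: 16.12
position: [0.5729, 0.1876, 0.3071]
tcp_rot: [[0.173, 0.985, -0.001], [0.985, -0.173, -0.001], [-0.001, -0.001, -1.0]]
force: [0.0, 0.3, -0.0]
opening: 0.004
grasp_force: 0.0
```

```bash
python3 - <<'E'
from h import *
b=bot.capture("top")[200:340,230:480]
cv2.imwrite("pics/s7.png",cv2.resize(b,None,fx=3,fy=3,interpolation=cv2.INTER_CUBIC))
E
```

```text
(no output)
```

View pics/s7.png

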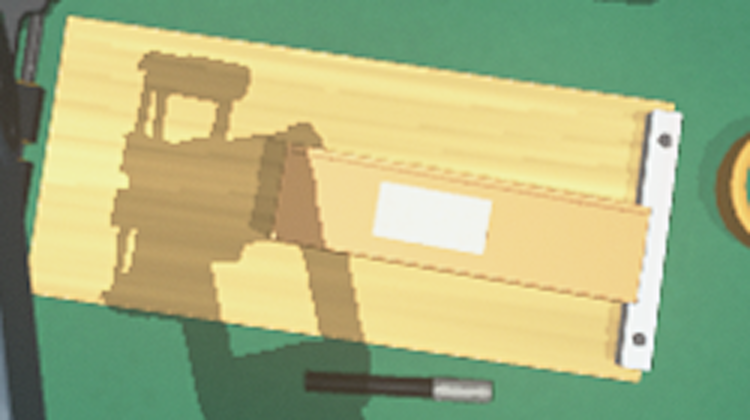

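The second view matches the first: end at (652,208) to (638,302). I'll measure yaw with line fits on the label, the board edges and the stop, without viewing more pictures.

```bash
python3 - <<'E'
from h import *
def yaw(n,a,b,z):
    w=ray(n,np.array([a,b],float),z);d=w[1]-w[0];return round(np.degrees(np.arctan2(d[1],d[0]))%180,2)
def sub(n,im,a,b,z,half=5,horiz=True):
    # sub-pixel edge: strongest gradient along columns/rows near a rough line, robust line fit
    g=cv2.GaussianBlur(im.astype(np.float32),(0,0),.8);pts=[]
    a,b=np.array(a,float),np.array(b,float);N=int(np.abs(b-a).max());nrm=np.array([-(b-a)[1],(b-a)[0]])/np.linalg.norm(b-a)
    s=np.arange(-half,half+.01,.25)
    for t in np.linspace(.06,.94,N):
        p=a+(b-a)*t+s[:,None]*nrm
        v=cv2.remap(g,p[None,:,0].astype(np.float32),p[None,:,1].astype(np.float32),1)[0]
        d=np.linalg.norm(np.diff(v,axis=0),axis=1);pts.append((p[d.argmax()]+p[d.argmax()+1])/2)
    vx,vy,x,y=cv2.fitLine(np.float32(pts),cv2.DIST_HUBER,0,.01,.01).ravel()
    return yaw(n,(x-40*vx,y-40*vy),(x+40*vx,y+40*vy),z)
f=lambda *p:(np.array(p)+.5)/3-.5+[230,200]
im=bot.capture("top")
for nm,a,b,z,h in[("board far",(70,16),(640,98),.008,3),("board near",(360,341),(610,376),.008,3),("carton far",(330,152),(640,206),.074,2.),("carton near",(330,248),(630,300),.074,2.),("label far",(383,182),(490,200),.074,2),("label near",(374,235),(485,253),.074,2),
 ("stop outer",(682,113),(650,369),.038,2),("end",(652,212),(637,299),.074,2),("label R",(490,203),(485,250),.074,2),("label L",(382,185),(375,232),.074,2)]:
    print(nm,sub("top",im,f(*a),f(*b),z,h))
E
```

```text
board far 80.07
board near 80.06
carton far 78.6
carton near 78.46
label far 78.76
label near 78.0
stop outer 170.09
end 168.86
label R 167.33
label L 168.67
```

```bash
cat > e.py <<'E'
from h import *
def edge(n,im,a,b,z,half):
    g=cv2.GaussianBlur(im.astype(np.float32),(0,0),.8);pts=[];a,b=np.array(a,float),np.array(b,float)
    N=int(np.abs(b-a).max());u=(b-a)/np.linalg.norm(b-a);s=np.arange(-half,half+.01,.25)
    for t in np.linspace(.06,.94,N):
        p=(a+(b-a)*t+s[:,None]*[-u[1],u[0]]).astype(np.float32)
        d=np.linalg.norm(np.diff(cv2.remap(g,p[None,:,0],p[None,:,1],1)[0],axis=0),axis=1);i=d.argmax();pts.append((p[i]+p[i+1])/2)
    v=cv2.fitLine(np.float32(pts),cv2.DIST_HUBER,0,.01,.01).ravel()
    w=ray(n,[v[2:]-40*v[:2],v[2:]+40*v[:2]],z);d=w[1]-w[0]
    r=np.abs(np.cross(np.array(pts)-v[2:],v[:2]));return round(np.degrees(np.arctan2(d[1],d[0]))%180,2),round(np.median(r),2)
E
python3 -W ignore - <<'E'
from e import *
k=280/750;f=lambda p:(np.array(p)+.5)*k-.5+[170,190]
im=bot.capture("scene")
for nm,a,b,z,h in[("board right",(222,527),(330,436),.008,2.5),("board right2",(400,377),(490,300),.008,2.5),("carton +y top edge",(152,386),(385,224),.074,2.5),("carton -y top edge",(98,348),(300,203),.074,2.5),("end top",(98,350),(150,388),.074,2.),("stop top outer",(38,377),(205,492),.038,2),("stop top inner L",(55,360),(95,388),.038,2),("stop inner R",(180,440),(222,478),.038,2)]:
    print(nm,edge("scene",im,f(a),f(b),z,h))
E
```

```text
board right (np.float64(80.21), np.float32(0.17))
board right2 (np.float64(80.07), np.float32(0.16))
carton +y top edge (np.float64(78.44), np.float32(0.08))
carton -y top edge (np.float64(78.98), np.float32(0.26))
end top (np.float64(168.74), np.float32(0.22))
stop top outer (np.float64(170.16), np.float32(0.14))
stop top inner L (np.float64(171.09), np.float32(0.22))
stop inner R (np.float64(171.47), np.float32(0.25))
```

Both cameras agree the carton is about 1.5° off. I'll press again a little further to the -y side and measure while in contact.

Request:
apply_moves(steps=[[[-5, -0.5, 0, 0, 0, 0, -1], [-10, -0.5, 0, 0, 0, 0, -1], [-10, -0.5, 6, 0, 0, 0, -1], [-10, -0.5, 12, 0, 0, 0, -1], [-10, -0.5, 18, 0, 0, 0, -1], [-10, -0.5, 23, 0, 0, 0, -1], [-10, -0.5, 26, 0, 0, 0, -1], [-10, -0.5, 26.9, 0, 0, 0, -1], [-12, -0.5, 26.9, 0, 0, 0, -1], [-13.5, -0.5, 26.9, 0, 0, 0, -1], [-14, -0.5, 26.9, 0, 0, 0, -1], [-14.4, -0.5, 26.9, 0, 0, 0, -1], [-14.8, -0.5, 26.9, 0, 0, 0, -1], [-15.1, -0.5, 26.9, 0, 0, 0, -1], [-15.1, -0.5, 26.9, 0, 0, 0, -1]]])

```text
time_s: 18.15
position: [0.5418, 0.0438, 0.0393]
tcp_rot: [[0.177, 0.984, -0.0], [0.984, -0.177, 0.006], [0.006, -0.001, -1.0]]
force: [1.0, 15.1, 4.4]
opening: 0.006
grasp_force: 7.9
```

```bash
cat > m.py <<'E'
from e import *
k=280/750;f=lambda p:(np.array(p)+.5)*k-.5+[170,190]
g=lambda p:(np.array(p)+.5)/3-.5+[230,200]
im=bot.capture("scene");t=bot.capture("top")
for nm,a,b in[("S +y",(152,386),(230,332)),("S -y",(98,348),(190,282))]: print(nm,edge("scene",im,f(a),f(b),.074,2.5))
for nm,a,b in[("T far",(450,173),(640,206)),("T near",(450,269),(630,300)),("T end",(652,212),(637,299)),("T lab far",(400,184),(490,200)),("T lab near",(400,239),(485,253))]: print(nm,edge("top",t,g(a),g(b),.074,2.))
s=bot.read_state();print(s["time_s"],s["position"],s["force"],s["moment"])
E
python3 -W ignore m.py
```

```text
S +y (np.float64(78.43), np.float32(0.15))
S -y (np.float64(79.47), np.float32(0.16))
T far (np.float64(78.99), np.float32(0.11))
T near (np.float64(78.56), np.float32(0.0))
T end (np.float64(168.79), np.float32(0.15))
T lab far (np.float64(79.15), np.float32(0.34))
T lab near (np.float64(78.03), np.float32(0.18))
18.25 [0.54174686 0.0437753  0.03926078] [-0.25551643 15.36110154  5.71828637] [ 2.18537061 -0.03312452 -0.19783571]
```

The carton is jammed. Squaring it needs the back end to slide about 6 mm towards -y, and finger friction is holding it there. I'll ease the pressure and drag the back end sideways while in contact.

Request:
apply_moves(steps=[[[0.15, 0, 0, 0, 0, 0, -1], [0.15, -0.2, 0, 0, 0, 0, -1], [0.15, -0.4, 0, 0, 0, 0, -1], [0.15, -0.6, 0, 0, 0, 0, -1], [0.15, -0.7, 0, 0, 0, 0, -1], [0.15, -0.7, 0, 0, 0, 0, -1]]])

```text
time_s: 19.0
position: [0.5363, 0.0438, 0.0392]
tcp_rot: [[0.174, 0.985, 0.002], [0.985, -0.174, 0.001], [0.002, 0.002, -1.0]]
force: [0.9, 5.5, 3.2]
opening: 0.007
grasp_force: 2.7
```

```bash
python3 -W ignore m.py
```

```text
S +y (np.float64(80.59), np.float32(0.15))
S -y (np.float64(80.98), np.float32(0.07))
T far (np.float64(79.92), np.float32(0.18))
T near (np.float64(78.92), np.float32(0.5))
T end (np.float64(168.51), np.float32(0.29))
T lab far (np.float64(79.34), np.float32(0.14))
T lab near (np.float64(78.92), np.float32(0.03))
19.1 [0.53624852 0.04376825 0.03917332] [0.71685598 5.51360507 1.84316439] [ 0.65779638 -0.24045492  0.01014587]
```

It turned towards square. I'll release straight back, clear the view and measure.

Request:
apply_moves(steps=[[[0.2, 0, 0, 0, 0, 0, -1], [0.5, 0, 0, 0, 0, 0, -1], [2, 0, 0, 0, 0, 0, -1], [5, 0, 0, 0, 0, 0, -1], [5, 0, -5, 0, 0, 0, -1], [5, 0, -11, 0, 0, 0, -1], [5, 0, -17, 0, 0, 0, -1], [5, 0, -23, 0, 0, 0, -1], [5, 0, -27, 0, 0, 0, -1], [11, 0, -27, 0, 0, 0, -1], [15, 0, -27, 0, 0, 0, -1], [15, 0, -27, 0, 0, 0, -1], [15, 0, -27, 0, 0, 0, -1]]])

```text
time_s: 20.72
position: [0.5611, 0.1902, 0.3081]
tcp_rot: [[0.173, 0.985, -0.001], [0.985, -0.173, -0.001], [-0.001, -0.001, -1.0]]
force: [-0.1, 0.4, -0.0]
opening: 0.004
grasp_force: 0.0
```

```bash
python3 -W ignore - <<'E'
from m import *
print("T far full",edge("top",t,g((330,154)),g((640,207)),.074,3),"T near full",edge("top",t,g((330,254)),g((630,303)),.074,3))
print("S +y",edge("scene",im,f((152,386)),f((385,224)),.074,4),"S -y",edge("scene",im,f((98,348)),f((300,203)),.074,4))
E
```

```text
S +y (np.float64(80.59), np.float32(0.15))
S -y (np.float64(80.98), np.float32(0.06))
T far (np.float64(80.19), np.float32(0.17))
T near (np.float64(78.67), np.float32(0.47))
T end (np.float64(168.64), np.float32(0.31))
T lab far (np.float64(78.92), np.float32(0.17))
T lab near (np.float64(79.07), np.float32(0.02))
20.825 [0.56138871 0.18928666 0.30827998] [ 0.19559512 -0.00506273  0.03686206] [-0.02018804 -0.10851472 -0.00750903]
T far full (np.float64(80.08), np.float32(0.17)) T near full (np.float64(79.93), np.float32(0.15))
S +y (np.float64(80.13), np.float32(0.16)) S -y (np.float64(79.8), np.float32(0.21))
```

All four full-length carton edges now read 79.8–80.1° against the board's 80.07°, so the carton is square, and it was released while seated against the stop.

```bash
python3 -c "
from rig import bot
print(bot.hand_in())"
```

```text
the job is handed in; nothing more can be done
None
```

The carton was toppled along the board and pushed to the stop; it lies flat with its top end against the stop, within about 0.3° of square by camera, and the job was handed in at about 21 s with nothing else touched.

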